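Fill the seasoning caddy

TASK

Gather the seasonings into the wooden caddy: stand the pepper mill upright in its one big well and the three slim spice jars upright in the three small wells, one to a well, each down on the floor of its well. The squat jam jar and honey jar have similar lids but do not belong; leave them, and the caddy itself, where they stand.

Things in the scene. Friction and masses are not known exactly. Their poses are not given: they have to be found in the camera images.
- caddy: Loose block of light wood, 172 x 172 x 53 mm tall, 1.2 kg, with four square wells in its top, 45 mm deep (floors 8 mm above its underside), sides along its x and y. Origin at the centre of its underside, z up, any yaw. Well centres (x, y) in its frame, mm: the big one, 84 x 84, at (-36, -36); the small ones, 64 x 64, at (46, -36), (-36, 46), (46, 46).
- spice_a: Spice jar with a green cap. Upright, round, slim, 105 mm tall, 45 mm across the body and the straight-sided screw cap (the top 20 mm); clear body with a label. Origin at the centre of its underside, z up. About 0.11 kg. The three spice jars are interchangeable.
- spice_b: Spice jar with a dark brown cap. Upright, round, slim, 105 mm tall, 43 mm across the body and the straight-sided screw cap (the top 20 mm); clear body with a label. Origin at the centre of its underside, z up. About 0.11 kg. The three spice jars are interchangeable.
- spice_c: Another spice jar with a green cap. Upright, round, slim, 105 mm tall, 45 mm across the body and the straight-sided screw cap (the top 20 mm); clear body with a label. Origin at the centre of its underside, z up. About 0.11 kg. The three spice jars are interchangeable.
- mill: Upright turned dark wood pepper mill, 160 mm tall: foot 58 mm across, narrower at 115 mm; round head 50 mm across from 116 to 149 mm (it does not turn), 12 mm metal knob on top. Origin at the centre of its underside, z up. 0.18 kg. Being 55 mm taller than the spice jars, once in the caddy it is in the way of a gripper reaching for the wells beside it.
- jam: Squat jam jar with a green lid, 62 mm across and 86 mm tall, red contents. Origin at the centre of its underside. Does not belong in the caddy; leave it standing.
- honey: Squat honey jar with a green lid, 64 x 68 mm and 84 mm tall, golden contents. Origin at the centre of its underside. Does not belong in the caddy; leave it standing.
Mind the look-alikes: they are no part of the job. Leave any orange look-alike of the spice_c alone.

How it is judged:
At the end, for the whole second after the job is handed in: The mill stands in the big well and each spice jar in its own small well (within 18 and 15 mm of the well centre along each caddy axis), undersides less than 15 mm above the caddy's underside, tilted under 0.12 rad, at rest (under 0.02 m/s), the caddy level within 0.05 rad (((x of spice_a in the frame of caddy between 0.031 and 0.061 m and y of spice_a in the frame of caddy between -0.051 and -0.021 m) or (x of spice_a in the frame of caddy between -0.051 and -0.021 m and y of spice_a in the frame of caddy between 0.031 and 0.061 m) or (x of spice_a in the frame of caddy between 0.031 and 0.061 m and y of spice_a in the frame of caddy between 0.031 and 0.061 m)) and z of each of spice_a, spice_b, spice_c, mill in the frame of caddy below 0.015 m and angle between each of spice_a, spice_b, spice_c, mill's own z axis and vertical below 0.12 rad and linear speed of each of spice_a, spice_b, spice_c, mill below 0.02 m/s and ((x of spice_b in the frame of caddy between 0.031 and 0.061 m and y of spice_b in the frame of caddy between -0.051 and -0.021 m) or (x of spice_b in the frame of caddy between -0.051 and -0.021 m and y of spice_b in the frame of caddy between 0.031 and 0.061 m) or (x of spice_b in the frame of caddy between 0.031 and 0.061 m and y of spice_b in the frame of caddy between 0.031 and 0.061 m)) and ((x of spice_c in the frame of caddy between 0.031 and 0.061 m and y of spice_c in the frame of caddy between -0.051 and -0.021 m) or (x of spice_c in the frame of caddy between -0.051 and -0.021 m and y of spice_c in the frame of caddy between 0.031 and 0.061 m) or (x of spice_c in the frame of caddy between 0.031 and 0.061 m and y of spice_c in the frame of caddy between 0.031 and 0.061 m)) and x of mill in the frame of caddy between -0.054 and -0.018 m and y of mill in the frame of caddy between -0.054 and -0.018 m and angle between caddy's own z axis and vertical below 0.05 rad); the robot touches nothing.
It fails at once if the jam jar or the honey jar is moved more than 30 mm (distance of any of jam, honey from where it was at the start of the episode above 0.03 m).
It fails at once if the caddy is moved more than 50 mm (distance of caddy from where it was at the start of the episode above 0.05 m).
It also fails if it takes over 112 s, if anything falls off the work surface, if the arm or the gripper's body presses on something with over 40 N, if the wrist force passes 120 N, or if a joint passes its speed limit or range.

ROBOT

A 6-joint arm with a two-finger parallel gripper is mounted at the origin on a cart in front of the work surface, level with it; the furniture and walls round the work are solid. World frame = base frame: x ahead of the robot, y to its left, z up, the work surface at z = 0. Lengths are in m, angles in rad, forces in N, time in s.
With the tool pointing down it reaches from about 0.25 to 0.775 m from the base axis. Payload 8.9 kg.
Tool frame: the origin (TCP) lies midway between the tips of the shut fingers; the grasp point (between the pads) lies grasp_offset behind it (grasp_offset is the distance from the TCP to the grasp point, in m); z points along the fingers, y is the line along which they close (so a half turn about z gives the same grasp; the last joint's range is limited). The gripper opens to 85 mm and grips with 20 to 120 N. Pads are 22 mm wide; open, the fingers measure 114 mm over their backs; the gripper's body (76 mm by 85 mm) begins 54 mm behind the grasp point. The pads swing forward as they close: fully open they stand 13 mm farther back than shut.
Start: joints at [1.171, 0.291, -0.153, 1.127, 0, 1.431], TCP at [0.135, 0.507, 0.231] pointing down, gripper open.
Joint ranges: [-2.52, 2.52], [-0.91, 1.74], [-1.3, 1.37], [-1.96, 2.02], [-1.52, 1.47], [-3.14, 3.14]. Speed limits (rad/s): [2.22, 2.22, 2.79, 3.14, 3.14, 3.14].

INTERFACE

Orientations are given as [roll, pitch, yaw] about the fixed x, y, z axes, in that order (R = Rz(yaw) Ry(pitch) Rx(roll)).
In Python, from bench import * gives the robot as it stands.
- The arm moves only by the tool arm_command, never from a script. Its argument "deltas" is a list that holds one entry, the list of rows, each a list of 7 numbers: the shift along the tool's x, y, z scaled (see below), then the turn, a rotation vector about the tool's x, y, z scaled (see below), then the opening, from 0 (shut) to 1 (fully open). A call has exactly 10 rows; each row is the pose to reach, as a shift and turn from the pose commanded when the call began, along the tool's axes at that moment, turning the shorter way round; what a row does not reach only later rows make up. The controller multiplies each number of a shift by 100 mm and each number of a turn by pi rad. A row lasts 1/12 s, in which the tool goes at most 41.7 mm and 7.16 degrees, less where a joint would pass 70% of its speed; a pose out of reach is approached as far as the arm can. A call with a number of a shift or a turn outside -1 to 1 is refused whole. A call with a gripper value outside its range is refused whole. The fingers move at their own pace and stop on an object; the grip force is fixed at half the most. Time passes only in rows, so rows that repeat a pose let the fingers close, or fill a call up. It gives the time, the measured TCP pose, the force, the opening and the grip force at its end, in the units of the state.
- state(): the state, without advancing time (a new reading comes with each control period).
- read_camera(name): name is "scene" or "top"; returns a dict with "img" (400x640x3 uint8, red, green, blue), "z_map" (400x640 float32, m along the optical axis (not along the pixel's ray), 0 where there is no reading), "K" (3x3 intrinsics, pixels), "eye" and "rotation" of the camera in the world. Camera axes: x right, y down, z forward; pixel columns grow to the right and rows downward; lengths in m; the calibration is good to about 2 mm. A picture is of the moment at which its call begins.
- close_job(): hands the job in; it is judged then, once.
Trained networks look in a picture, given as the dict that the camera call returned (one of the last four; its "shot" number tells which), for a name from the list of things; names that differ only in an ending like _2 or _b are one class to them, and where a whole thing is asked for, a point or a joint stands for the part that bears it (a point fixed in the world has none). Each returns a list of dicts, best first, with "conf" (0 to 1); they miss things now and then, are a little off and sometimes report something else, mostly with a low value. They report only what shows in the picture. A call takes as long as a camera call. They do not tell look-alikes from the thing itself.
- look_for(picture, name): "rect" ([centre column, centre row, width, height] as shares, 0 to 1, of the picture: columns of its width, rows of its height, round what is visible of it).
- masks_of(picture, name): "region" (400x640 bool, what is visible of it) and "rect" ([centre column, centre row, width, height] as shares, 0 to 1, of the picture: columns of its width, rows of its height, round what is visible of it).
- place_of(picture, name): "position" ([row, column] as shares, 0 to 1, of the picture: columns of its width, rows of its height: a listed point, or the origin of a listed thing).
The state is a dict: "time_s": time; "joint_pos": joint angles; "joint_velocities": joint speeds; "tau": joint torques, N m; "eef_pos": TCP position; "tcp_rot": TCP orientation; "ft_force": force on the tool from outside, world axes, zero at the start; "moment": the same for the moment, N m; "width": finger opening in m; "grasp_force": force on a finger pad.
Only numpy, scipy, OpenCV 4.12 (cv2) and the standard library are available. Lean on these libraries where they do the work, as an engineer would, in place of code of your own. Each camera call takes 0.05 s, during which the arm holds its last target. There are 200 camera calls.

## Working session

There is one attempt and no reset: what is moved stays moved. The work goes in short steps, Python scripts to look and compute and a tool call to move; the robot and the scene stay as the last step left them, time stands still between calls to the robot, and variables do not carry over. Pictures are saved under pics/ and viewed, at most 14 in all, crops included, and the job is handed in when it is done.

Besides the shell and the picture viewer there is one more tool, called after "Call:" by a JSON object that holds its "name" and its "arguments". arm_command: Moves the arm, as the interface text tells. Shifts and turns lie within -1 to 1; 1 stands for 100 mm of shift or pi rad of turn. Its arguments: {"type":"object","properties":{"deltas":{"type":"array","items":{"type":"array","items":{"type":"array","items":{"type":"number","minimum":-1,"maximum":1}}}}},"required":["deltas"]}

```bash
mkdir -p pics; cat > h.py <<'E'
from bench import *
import numpy as np, cv2
from scipy.spatial.transform import Rotation as R
def pts(p):
    z=p["z_map"]; K=np.array(p["K"]); v,u=np.mgrid[:400,:640]
    c=np.stack([(u-K[0,2])/K[0,0]*z,(v-K[1,2])/K[1,1]*z,z],-1)
    return c@np.array(p["rotation"]).T+np.array(p["eye"])
def save(p,n): cv2.imwrite("pics/"+n,p["img"][:,:,::-1])
E
python3 - <<'E'
from h import *
for n in ["top","scene"]:
    p=read_camera(n); save(p,n+"0.png"); P=pts(p)
    print(n,np.round(p["eye"],3).tolist(),np.round(p["rotation"],2).tolist())
    for o in ["caddy","spice_a","mill","jam","honey"]:
        for m in masks_of(p,o):
            if m["conf"]<.2: continue
            q=P[m["region"]&(p["z_map"]>0)]
            if len(q)==0: continue
            zt=np.percentile(q[:,2],97); t=q[q[:,2]>zt-.012]
            r=np.array(m["rect"])*[640,400,640,400]
            print(o,round(m["conf"],2),r.round().tolist(),"ztop",zt.round(3),"c",((t.min(0)+t.max(0))/2).round(3).tolist(),"ext",np.ptp(t,axis=0).round(3).tolist())
s=state(); print(s["eef_pos"],s["tcp_rot"],s["width"])
E
```

```text
Traceback (most recent call last):
  File "h.py", line 7, in pts
    return c@np.array(p["rotation"]).T+np.array(p["eye"])
           ~~~~~~~~~~~~~~~~~~~~~~~~~~~^~~~~~~~~~~~~~~~~~~
ValueError: operands could not be broadcast together with shapes (400,640) (3,)
```

```bash
sed -i 's/np.array(p\["rotation"\]).T/R.from_euler("xyz",p["rotation"]).as_matrix().T/' h.py
python3 - <<'E'
from h import *
for n in ["top","scene"]:
    p=read_camera(n); save(p,n+"0.png"); P=pts(p)
    print(n,np.round(p["eye"],3).tolist(),np.round(p["rotation"],2).tolist())
    for o in ["caddy","spice_a","mill","jam","honey"]:
        for m in masks_of(p,o):
            if m["conf"]<.2: continue
            q=P[m["region"]&(p["z_map"]>0)]
            if len(q)==0: continue
            zt=np.percentile(q[:,2],97); t=q[q[:,2]>zt-.012]
            r=np.array(m["rect"])*[640,400,640,400]
            print(o,round(m["conf"],2),r.round().tolist(),"ztop",zt.round(3),"c",((t.min(0)+t.max(0))/2).round(3).tolist(),"ext",np.ptp(t,axis=0).round(3).tolist())
s=state(); print(s["eef_pos"],s["tcp_rot"],s["width"])
import bench; print([k for k in s], [x for x in dir(bench) if "off" in x.lower()])
E
```

```text
top [0.457, -0.018, 1.055] [-3.07, 0.02, -1.56]
caddy 0.64 [322.0, 212.0, 75.0, 73.0] ztop 0.055 c [0.502, -0.006, 0.052] ext [0.204, 0.206, 0.017]
caddy 0.52 [223.0, 230.0, 32.0, 21.0] ztop 0.155 c [0.451, 0.252, 0.153] ext [0.037, 0.038, 0.02]
spice_a 0.78 [416.0, 201.0, 25.0, 23.0] ztop 0.108 c [0.524, -0.257, 0.104] ext [0.044, 0.045, 0.014]
spice_a 0.72 [410.0, 233.0, 26.0, 17.0] ztop 0.108 c [0.441, -0.243, 0.103] ext [0.044, 0.045, 0.013]
spice_a 0.59 [462.0, 208.0, 30.0, 23.0] ztop 0.108 c [0.515, -0.384, 0.102] ext [0.042, 0.041, 0.013]
mill 0.61 [225.0, 230.0, 35.0, 18.0] ztop 0.155 c [0.452, 0.252, 0.153] ext [0.035, 0.038, 0.02]
jam 0.71 [411.0, 169.0, 26.0, 28.0] ztop 0.089 c [0.621, -0.251, 0.084] ext [0.055, 0.054, 0.014]
honey 0.9 [221.0, 165.0, 32.0, 31.0] ztop 0.087 c [0.627, 0.275, 0.083] ext [0.061, 0.061, 0.015]
scene [-0.059, -0.584, 0.588] [-2.16, 0.0, -0.79]
caddy 0.97 [314.0, 207.0, 96.0, 66.0] ztop 0.057 c [0.501, -0.008, 0.053] ext [0.208, 0.209, 0.014]
spice_a 0.84 [373.0, 254.0, 23.0, 49.0] ztop 0.11 c [0.439, -0.246, 0.105] ext [0.042, 0.044, 0.014]
spic
[... 229 characters left out ...]
 53.0] ztop 0.11 c [0.523, -0.26, 0.105] ext [0.045, 0.045, 0.014]
mill 0.66 [237.0, 162.0, 28.0, 58.0] ztop 0.152 c [0.449, 0.248, 0.151] ext [0.041, 0.04, 0.024]
mill 0.47 [318.0, 208.0, 95.0, 70.0] ztop 0.057 c [0.501, -0.008, 0.053] ext [0.208, 0.209, 0.014]
jam 0.94 [425.0, 218.0, 28.0, 36.0] ztop 0.091 c [0.593, -0.255, 0.095] ext [0.111, 0.054, 0.031]
honey 0.74 [281.0, 151.0, 19.0, 32.0] ztop 0.089 c [0.627, 0.274, 0.084] ext [0.062, 0.064, 0.013]
[0.13535742 0.50723204 0.23130135] [-3.14155813e+00 -2.83706049e-05  2.88078286e+00] 0.08521860674095774
['time_s', 'joint_pos', 'joint_velocities', 'tau', 'eef_pos', 'tcp_rot', 'ft_force', 'moment', 'grasp_force', 'width'] ['grasp_offset']
```

View pics/top0.png

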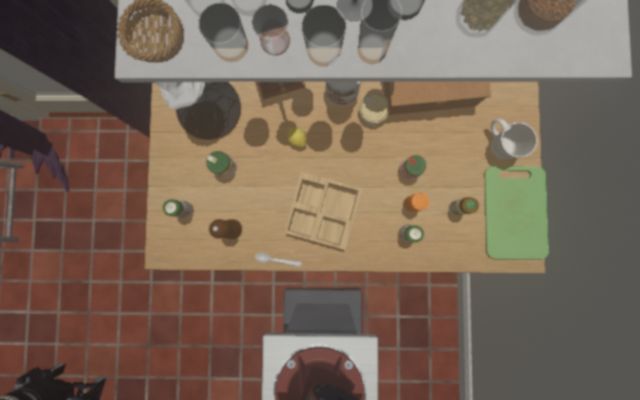

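View pics/scene0.png

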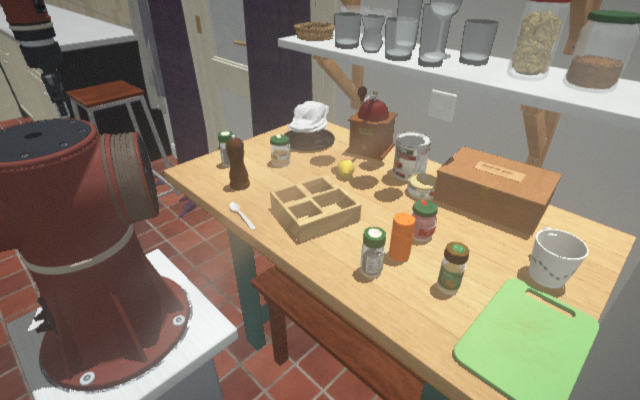

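```bash
python3 - <<'E'
from h import *
import bench; print("off",bench.grasp_offset)
ims=[]
for n in ["top","scene"]:
    p=read_camera(n); P=pts(p); z=P[...,2]; xy=P[...,:2]
    near=(np.hypot(xy[...,0]-.5,xy[...,1]+.008)<.13)&(p["z_map"]>0)
    q=xy[near&(z>.045)&(z<.065)].astype(np.float32)
    print(n,"caddy",cv2.minAreaRect(q))
    for nm,x,y,r,a,b in [("L",.48,.40,.09,.09,.13),("g",.44,-.245,.035,.09,.13),("br",.515,-.385,.035,.09,.13),("or",.523,-.258,.035,.09,.13),("mill",.45,.25,.045,.12,.15)]:
        t=P[(abs(xy[...,0]-x)<r)&(abs(xy[...,1]-y)<r)&(z>a)&(z<b)&(p["z_map"]>0)]
        if len(t): print(nm,len(t),((t.min(0)+t.max(0))/2).round(3).tolist(),np.ptp(t,axis=0).round(3).tolist(),"ztop",np.percentile(t[:,2],90).round(3),"min",cv2.minEnclosingCircle(t[:,:2].astype(np.float32)))
    # well floors
    f=near&(z<.03)&(z>-.01)
    k,l,st,c=cv2.connectedComponentsWithStats(f.astype(np.uint8))
    for i in range(1,k):
        if 15<st[i,4]<2500: print("floor",st[i,4],P[l==i].mean(0).round(3).tolist())
    if n=="scene":
        I=p["img"]; crops=[I[120:200,200:300],I[215:315,350:475]]
        cv2.imwrite("pics/crop.png",np.hstack([cv2.resize(c,(400,400),interpolation=cv2.INTER_CUBIC) for c in crops])[:,:,::-1])
E
```

```text
off 0.0187
top caddy ((0.5016590356826782, -0.00617719441652298), (0.17214137315750122, 0.17210230231285095), 74.76025390625)
L 271 [0.505, 0.389, 0.1] [0.045, 0.044, 0.02] ztop 0.108 min ((0.5044211149215698, 0.38899242877960205), 0.023242313414812088)
g 273 [0.441, -0.242, 0.101] [0.044, 0.046, 0.021] ztop 0.108 min ((0.4416907727718353, -0.24225515127182007), 0.023137062788009644)
br 260 [0.516, -0.384, 0.1] [0.042, 0.043, 0.02] ztop 0.108 min ((0.5149484872817993, -0.3838922083377838), 0.022353602573275566)
or 271 [0.524, -0.257, 0.1] [0.044, 0.045, 0.021] ztop 0.108 min ((0.5243226289749146, -0.257302463054657), 0.023207679390907288)
mill 295 [0.451, 0.254, 0.137] [0.048, 0.048, 0.026] ztop 0.147 min ((0.4506717920303345, 0.2537705898284912), 0.02501612901687622)
floor 2487 [0.492, -0.012, 0.0]
floor 505 [0.551, 0.03, 0.009]
floor 900 [0.529, -0.051, 0.009]
floor 523 [0.47, 0.052, 0.009]
floor 533 [0.448, -0.029, 0.009]
scene caddy ((0.502194881439209, -0.007621750235557556), (0.17580543458461761, 0.1740201860666275), 74.80238342285156)
L 134 [0.504, 0.386, 0.101] [0.043, 0.044, 0.021] ztop 0.11 min ((0.5031054019927979, 0.38625386357307434), 0.023348338901996613)
g 402 [0.44, -0.245, 0.101] [0.045, 0.046, 0.021] ztop 0.11 min ((0.4403950273990631, -0.24490760266780853), 0.02324276976287365)
br 448 [0.514, -0.387, 0.1] [0.047, 0.045, 0.021] ztop 0.11 min ((0.5143476128578186, -0.3865694999694824), 0.023560630157589912)
or 364 [0.522, -0.259, 0.101] [0.046, 0.046, 0.021] ztop 0.11 min ((0.5233520269393921, -0.25864940881729126), 0.023955456912517548)
mill 200 [0.45, 0.247, 0.135] [0.048, 0.038, 0.03] ztop 0.148 min ((0.4504925012588501, 0.2501060664653778), 0.024642733857035637)
floor 91 [0.573, 0.053, 0.02]
floor 115 [0.491, 0.075, 0.02]
floor 304 [0.554, -0.027, 0.017]
floor 2065 [0.447, -0.052, 0.008]
floor 158 [0.47, -0.006, 0.019]
```

View pics/crop.png

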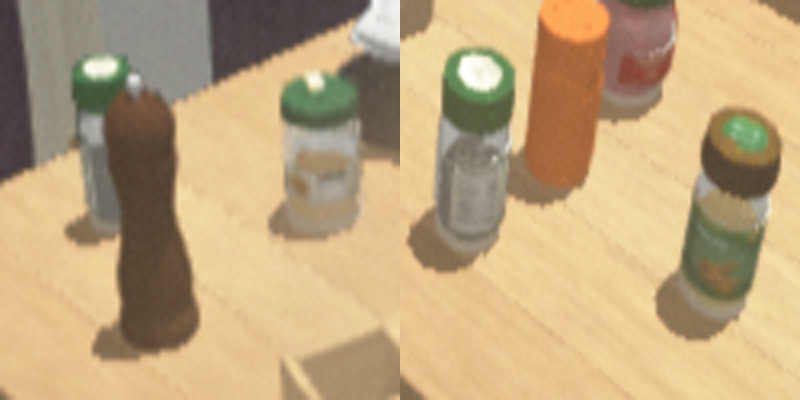

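The scene crop shows a slim green-cap jar at (227,146) behind the mill at (237,162). On the right are a green-cap jar at (373,254), a plain orange cylinder at (402,237) and a brown-cap jar at (455,267). Jam (425,218) and honey (281,151) are squat. The two green-cap jars and the brown-cap jar fit the description (capped, clear body with a label). The orange one is the look-alike, so I leave it.

The caddy yaw is about 74.8°. The tool's closing line already lies along the caddy's sides, so the tool doesn't need to turn.

Call:
{"name": "arm_command", "arguments": {"deltas": [[[-0.1, 0, 0.02, 0, 0, 0, 0.85], [-0.2, -0.01, 0.04, 0, 0, 0, 0.85], [-0.3, -0.015, 0.06, 0, 0, 0, 0.85], [-0.4, -0.02, 0.08, 0, 0, 0, 0.85], [-0.5, -0.025, 0.1, 0, 0, 0, 0.85], [-0.6, -0.03, 0.12, 0, 0, 0, 0.85], [-0.7, -0.035, 0.14, 0, 0, 0, 0.85], [-0.8, -0.04, 0.16, 0, 0, 0, 0.85], [-0.9, -0.045, 0.18, 0, 0, 0, 0.85], [-0.97, -0.05, 0.2, 0, 0, 0, 0.85]]]}}

```text
time_s: 1.58
eef_pos: [0.2291, 0.477, 0.2111]
tcp_rot: [3.142, 0.0, 2.88]
ft_force: [-0.3, 0.3, 0.4]
width: 0.0726
grasp_force: 0.0
```

Call:
{"name": "arm_command", "arguments": {"deltas": [[[-0.1, 0, 0.02, 0, 0, 0, 0.85], [-0.2, -0.01, 0.04, 0, 0, 0, 0.85], [-0.3, -0.015, 0.06, 0, 0, 0, 0.85], [-0.4, -0.02, 0.08, 0, 0, 0, 0.85], [-0.5, -0.025, 0.1, 0, 0, 0, 0.85], [-0.6, -0.03, 0.12, 0, 0, 0, 0.85], [-0.7, -0.035, 0.14, 0, 0, 0, 0.85], [-0.8, -0.04, 0.16, 0, 0, 0, 0.85], [-0.9, -0.045, 0.18, 0, 0, 0, 0.85], [-0.97, -0.05, 0.2, 0, 0, 0, 0.85]]]}}

```text
time_s: 2.42
eef_pos: [0.3215, 0.4472, 0.1911]
tcp_rot: [3.142, 0.0, 2.88]
ft_force: [-0.5, -0.0, 0.3]
width: 0.0724
grasp_force: 0.0
```

Call:
{"name": "arm_command", "arguments": {"deltas": [[[-0.1, 0, 0.02, 0, 0, 0, 0.85], [-0.2, -0.01, 0.04, 0, 0, 0, 0.85], [-0.3, -0.015, 0.06, 0, 0, 0, 0.85], [-0.4, -0.02, 0.08, 0, 0, 0, 0.85], [-0.5, -0.025, 0.1, 0, 0, 0, 0.85], [-0.6, -0.03, 0.12, 0, 0, 0, 0.85], [-0.7, -0.035, 0.14, 0, 0, 0, 0.85], [-0.8, -0.04, 0.16, 0, 0, 0, 0.85], [-0.9, -0.045, 0.18, 0, 0, 0, 0.85], [-0.96, -0.05, 0.2, 0, 0, 0, 0.85]]]}}

```text
time_s: 3.25
eef_pos: [0.413, 0.4176, 0.171]
tcp_rot: [3.142, 0.0, 2.88]
ft_force: [0.3, -0.0, 0.5]
width: 0.0728
grasp_force: 0.0
```

Call:
{"name": "arm_command", "arguments": {"deltas": [[[-0.1, 0, 0.02, 0, 0, 0, 0.85], [-0.2, -0.01, 0.04, 0, 0, 0, 0.85], [-0.3, -0.015, 0.06, 0, 0, 0, 0.85], [-0.4, -0.02, 0.08, 0, 0, 0, 0.85], [-0.5, -0.025, 0.1, 0, 0, 0, 0.85], [-0.6, -0.03, 0.12, 0, 0, 0, 0.85], [-0.75, -0.035, 0.14, 0, 0, 0, 0.85], [-0.9, -0.04, 0.16, 0, 0, 0, 0.85], [-0.96, -0.05, 0.18, 0, 0, 0, 0.85], [-0.96, -0.05, 0.2, 0, 0, 0, 0.85]]]}}

```text
time_s: 4.08
eef_pos: [0.505, 0.3876, 0.1509]
tcp_rot: [3.142, 0.0, 2.879]
ft_force: [0.1, 0.2, 1.0]
width: 0.0724
grasp_force: 0.0
```

```bash
python3 - <<'E'
from h import *
p=read_camera("scene"); cv2.imwrite("pics/s1.png",cv2.resize(p["img"][80:240,150:350],(800,600))[:,:,::-1])
E
```

```text
(no output)
```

View pics/s1.png

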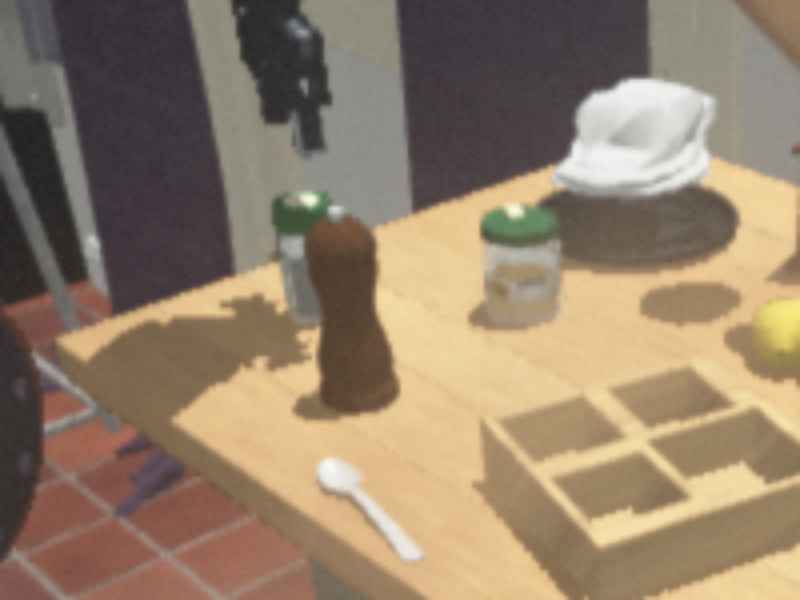

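The fingers (crop 305,140) hang right over the green-cap jar (crop 302,205), so I descend, grip and lift.

Call:
{"name": "arm_command", "arguments": {"deltas": [[[0, 0, 0.1, 0, 0, 0, 0.85], [0, 0, 0.2, 0, 0, 0, 0.85], [0, 0, 0.3, 0, 0, 0, 0.85], [0, 0, 0.4, 0, 0, 0, 0.85], [0, 0, 0.5, 0, 0, 0, 0.85], [0, 0, 0.6, 0, 0, 0, 0.85], [0, 0, 0.7, 0, 0, 0, 0.85], [0, 0, 0.76, 0, 0, 0, 0.85], [0, 0, 0.81, 0, 0, 0, 0.85], [0, 0, 0.81, 0, 0, 0, 0.85]]]}}

```text
time_s: 4.97
eef_pos: [0.5027, 0.388, 0.0691]
tcp_rot: [-3.14, -0.001, 2.881]
ft_force: [0.3, 0.6, -0.1]
width: 0.0725
grasp_force: 0.0
```

Call:
{"name": "arm_command", "arguments": {"deltas": [[[0, 0, 0, 0, 0, 0, 0], [0, 0, 0, 0, 0, 0, 0], [0, 0, 0, 0, 0, 0, 0], [0, 0, 0, 0, 0, 0, 0], [0, 0, 0, 0, 0, 0, 0], [0, 0, 0, 0, 0, 0, 0], [0, 0, 0, 0, 0, 0, 0], [0, 0, 0, 0, 0, 0, 0], [0, 0, 0, 0, 0, 0, 0], [0, 0, 0, 0, 0, 0, 0]]]}}

```text
time_s: 5.8
eef_pos: [0.5038, 0.3887, 0.0712]
tcp_rot: [3.14, 0.001, 2.881]
ft_force: [0.0, -0.8, 6.0]
width: 0.0438
grasp_force: 61.3
```

Call:
{"name": "arm_command", "arguments": {"deltas": [[[0, 0, -0.1, 0, 0, 0, 0], [0, 0, -0.2, 0, 0, 0, 0], [0, 0, -0.3, 0, 0, 0, 0], [0, 0, -0.4, 0, 0, 0, 0], [0, 0, -0.5, 0, 0, 0, 0], [0, 0, -0.6, 0, 0, 0, 0], [0, 0, -0.7, 0, 0, 0, 0], [0, 0, -0.8, 0, 0, 0, 0], [0, 0, -0.9, 0, 0, 0, 0], [0, 0, -1.0, 0, 0, 0, 0]]]}}

```text
time_s: 6.63
eef_pos: [0.5031, 0.3884, 0.1713]
tcp_rot: [3.142, 0.0, 2.881]
ft_force: [-0.6, 0.4, -1.1]
width: 0.0437
grasp_force: 61.1
```

Call:
{"name": "arm_command", "arguments": {"deltas": [[[-0.034, -0.084, -0.01, 0, 0, 0, 0], [-0.068, -0.168, -0.02, 0, 0, 0, 0], [-0.1, -0.25, -0.03, 0, 0, 0, 0], [-0.136, -0.336, -0.04, 0, 0, 0, 0], [-0.17, -0.42, -0.05, 0, 0, 0, 0], [-0.2, -0.5, -0.06, 0, 0, 0, 0], [-0.24, -0.59, -0.07, 0, 0, 0, 0], [-0.27, -0.67, -0.08, 0, 0, 0, 0], [-0.306, -0.756, -0.09, 0, 0, 0, 0], [-0.34, -0.84, -0.1, 0, 0, 0, 0]]]}}

```text
time_s: 7.47
eef_pos: [0.5145, 0.2975, 0.1804]
tcp_rot: [-3.142, 0.0, 2.881]
ft_force: [0.4, 0.1, -1.2]
width: 0.0441
grasp_force: 61.2
```

Call:
{"name": "arm_command", "arguments": {"deltas": [[[-0.034, -0.084, -0.01, 0, 0, 0, 0], [-0.068, -0.168, -0.02, 0, 0, 0, 0], [-0.1, -0.25, -0.03, 0, 0, 0, 0], [-0.136, -0.336, -0.04, 0, 0, 0, 0], [-0.17, -0.42, -0.05, 0, 0, 0, 0], [-0.2, -0.5, -0.06, 0, 0, 0, 0], [-0.24, -0.59, -0.07, 0, 0, 0, 0], [-0.27, -0.67, -0.08, 0, 0, 0, 0], [-0.306, -0.756, -0.09, 0, 0, 0, 0], [-0.34, -0.84, -0.1, 0, 0, 0, 0]]]}}

```text
time_s: 8.3
eef_pos: [0.5257, 0.2076, 0.1904]
tcp_rot: [3.142, 0.0, 2.881]
ft_force: [0.6, -0.2, -0.9]
width: 0.0439
grasp_force: 61.2
```

Call:
{"name": "arm_command", "arguments": {"deltas": [[[-0.034, -0.084, 0, 0, 0, 0, 0], [-0.068, -0.168, 0, 0, 0, 0, 0], [-0.1, -0.25, 0, 0, 0, 0, 0], [-0.136, -0.336, 0, 0, 0, 0, 0], [-0.17, -0.42, 0, 0, 0, 0, 0], [-0.2, -0.5, 0, 0, 0, 0, 0], [-0.24, -0.59, 0, 0, 0, 0, 0], [-0.27, -0.67, 0, 0, 0, 0, 0], [-0.306, -0.756, 0, 0, 0, 0, 0], [-0.34, -0.84, 0, 0, 0, 0, 0]]]}}

```text
time_s: 9.13
eef_pos: [0.5369, 0.1177, 0.1903]
tcp_rot: [-3.142, 0.0, 2.881]
ft_force: [1.2, 0.2, -0.9]
width: 0.0434
grasp_force: 61.2
```

Call:
{"name": "arm_command", "arguments": {"deltas": [[[-0.034, -0.084, 0, 0, 0, 0, 0], [-0.068, -0.168, 0, 0, 0, 0, 0], [-0.1, -0.25, 0, 0, 0, 0, 0], [-0.136, -0.336, 0, 0, 0, 0, 0], [-0.17, -0.42, 0, 0, 0, 0, 0], [-0.22, -0.54, 0, 0, 0, 0, 0], [-0.27, -0.67, 0, 0, 0, 0, 0], [-0.31, -0.78, 0, 0, 0, 0, 0], [-0.34, -0.84, 0, 0, 0, 0, 0], [-0.34, -0.84, 0, 0, 0, 0, 0]]]}}

```text
time_s: 9.97
eef_pos: [0.5482, 0.0271, 0.1903]
tcp_rot: [-3.141, 0.0, 2.879]
ft_force: [-0.2, -0.3, -1.4]
width: 0.0433
grasp_force: 61.2
```

```bash
python3 - <<'E'
from h import *
p=read_camera("scene"); cv2.imwrite("pics/s2.png",cv2.resize(p["img"][80:260,220:420],(700,600))[:,:,::-1])
s=state(); print(s["eef_pos"],s["joint_pos"])
E
```

```text
[0.54808618 0.02798815 0.19029637] [-8.23085776e-02  3.61278567e-01 -1.62747318e-01  1.04671572e+00
  1.68744387e-04  1.79809094e-01]
```

View pics/s2.png

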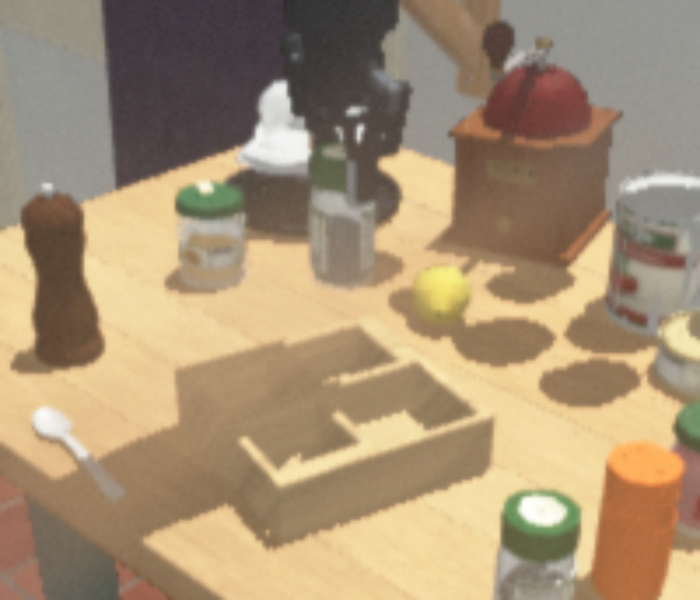

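The jar hangs upright in the fingers (crop 340,220) above the far-left small well. I lower and release it.

Call:
{"name": "arm_command", "arguments": {"deltas": [[[0, 0, 0.1, 0, 0, 0, 0], [0, 0, 0.2, 0, 0, 0, 0], [0, 0, 0.3, 0, 0, 0, 0], [0, 0, 0.4, 0, 0, 0, 0], [0, 0, 0.5, 0, 0, 0, 0], [0, 0, 0.6, 0, 0, 0, 0], [0, 0, 0.7, 0, 0, 0, 0], [0, 0, 0.8, 0, 0, 0, 0], [0, 0, 0.9, 0, 0, 0, 0], [0, 0, 1.0, 0, 0, 0, 0]]]}}

```text
time_s: 10.85
eef_pos: [0.5479, 0.0287, 0.0893]
tcp_rot: [-3.142, -0.0, 2.881]
ft_force: [-0.6, -0.7, -1.3]
width: 0.0436
grasp_force: 61.2
```

Call:
{"name": "arm_command", "arguments": {"deltas": [[[0, 0, 0.04, 0, 0, 0, 0], [0, 0, 0.08, 0, 0, 0, 0], [0, 0, 0.1, 0, 0, 0, 0], [0, 0, 0.1, 0, 0, 0, 0.2], [0, 0, 0.1, 0, 0, 0, 0.7], [0, 0, 0.1, 0, 0, 0, 0.7], [0, 0, 0.1, 0, 0, 0, 0.7], [0, 0, 0.1, 0, 0, 0, 0.7], [0, 0, 0.1, 0, 0, 0, 0.7], [0, 0, 0.1, 0, 0, 0, 0.7]]]}}

```text
time_s: 11.68
eef_pos: [0.548, 0.0287, 0.0805]
tcp_rot: [3.142, 0.0, 2.881]
ft_force: [0.1, 0.2, -0.0]
width: 0.0597
grasp_force: 0.0
```

Call:
{"name": "arm_command", "arguments": {"deltas": [[[0, 0, -0.1, 0, 0, 0, 0.7], [0, 0, -0.2, 0, 0, 0, 0.7], [0, 0, -0.3, 0, 0, 0, 0.7], [0, 0, -0.4, 0, 0, 0, 0.7], [0, 0, -0.5, 0, 0, 0, 0.7], [0, 0, -0.6, 0, 0, 0, 0.7], [0, 0, -0.7, 0, 0, 0, 0.7], [0, 0, -0.8, 0, 0, 0, 0.7], [0, 0, -0.9, 0, 0, 0, 0.7], [0, 0, -1.0, 0, 0, 0, 0.7]]]}}

```text
time_s: 12.52
eef_pos: [0.5479, 0.0287, 0.1814]
tcp_rot: [3.142, 0.0, 2.881]
ft_force: [-0.5, -0.4, 0.0]
width: 0.06
grasp_force: 0.0
```

Call:
{"name": "arm_command", "arguments": {"deltas": [[[-0.02, -0.1, 0, 0, 0, 0, 0.85], [-0.04, -0.2, 0, 0, 0, 0, 0.85], [-0.06, -0.3, 0, 0, 0, 0, 0.85], [-0.08, -0.4, 0, 0, 0, 0, 0.85], [-0.1, -0.5, 0, 0, 0, 0, 0.85], [-0.12, -0.6, 0, 0, 0, 0, 0.85], [-0.14, -0.7, 0, 0, 0, 0, 0.85], [-0.16, -0.8, 0, 0, 0, 0, 0.85], [-0.18, -0.9, 0, 0, 0, 0, 0.85], [-0.19, -1.0, 0, 0, 0, 0, 0.85]]]}}

```text
time_s: 13.35
eef_pos: [0.5405, -0.074, 0.1803]
tcp_rot: [-3.142, 0.0, 2.881]
ft_force: [1.2, 0.2, -0.2]
width: 0.0723
grasp_force: 0.0
```

Call:
{"name": "arm_command", "arguments": {"deltas": [[[-0.02, -0.1, 0, 0, 0, 0, 0.85], [-0.04, -0.2, 0, 0, 0, 0, 0.85], [-0.06, -0.3, 0, 0, 0, 0, 0.85], [-0.08, -0.4, 0, 0, 0, 0, 0.85], [-0.1, -0.5, 0, 0, 0, 0, 0.85], [-0.12, -0.6, 0, 0, 0, 0, 0.85], [-0.14, -0.7, 0, 0, 0, 0, 0.85], [-0.16, -0.8, 0, 0, 0, 0, 0.85], [-0.18, -0.9, 0, 0, 0, 0, 0.85], [-0.19, -1.0, 0, 0, 0, 0, 0.85]]]}}

```text
time_s: 14.18
eef_pos: [0.5331, -0.1754, 0.1803]
tcp_rot: [-3.142, 0.0, 2.881]
ft_force: [-0.2, 1.1, -0.7]
width: 0.0728
grasp_force: 0.0
```

Call:
{"name": "arm_command", "arguments": {"deltas": [[[-0.02, -0.1, 0, 0, 0, 0, 0.85], [-0.04, -0.2, 0, 0, 0, 0, 0.85], [-0.06, -0.3, 0, 0, 0, 0, 0.85], [-0.08, -0.4, 0, 0, 0, 0, 0.85], [-0.1, -0.5, 0, 0, 0, 0, 0.85], [-0.12, -0.6, 0, 0, 0, 0, 0.85], [-0.14, -0.7, 0, 0, 0, 0, 0.85], [-0.16, -0.8, 0, 0, 0, 0, 0.85], [-0.18, -0.9, 0, 0, 0, 0, 0.85], [-0.19, -1.0, 0, 0, 0, 0, 0.85]]]}}

```text
time_s: 15.02
eef_pos: [0.5256, -0.2769, 0.1803]
tcp_rot: [-3.142, 0.0, 2.881]
ft_force: [-0.1, -0.1, 0.7]
width: 0.0726
grasp_force: 0.0
```

Call:
{"name": "arm_command", "arguments": {"deltas": [[[-0.02, -0.1, 0.01, 0, 0, 0, 0.85], [-0.04, -0.2, 0.02, 0, 0, 0, 0.85], [-0.06, -0.3, 0.03, 0, 0, 0, 0.85], [-0.08, -0.4, 0.04, 0, 0, 0, 0.85], [-0.1, -0.5, 0.05, 0, 0, 0, 0.85], [-0.12, -0.6, 0.06, 0, 0, 0, 0.85], [-0.14, -0.7, 0.07, 0, 0, 0, 0.85], [-0.16, -0.8, 0.08, 0, 0, 0, 0.85], [-0.18, -0.9, 0.1, 0, 0, 0, 0.85], [-0.19, -1.0, 0.1, 0, 0, 0, 0.85]]]}}

```text
time_s: 15.85
eef_pos: [0.518, -0.3783, 0.1698]
tcp_rot: [3.141, -0.0, 2.881]
ft_force: [-0.5, -0.3, -0.1]
width: 0.0726
grasp_force: 0.0
```

```bash
python3 - <<'E'
from h import *
s=state(); Rm=R.from_euler("xyz",s["tcp_rot"]).as_matrix()
print(s["eef_pos"],s["width"],"to brown (x100mm):",((np.array([.5145,-.385,.07])-s["eef_pos"])@Rm*10).round(3))
p=read_camera("scene"); P=pts(p)
for c in [(.524,-.258),(.5145,-.385)]:
    t=P[(np.hypot(P[...,0]-c[0],P[...,1]-c[1])<.04)&(P[...,2]>.09)&(P[...,2]<.125)]
    print(c,len(t),cv2.minEnclosingCircle(t[:,:2].astype(np.float32)))
t=P[(np.hypot(P[...,0]-.549,P[...,1]-.028)<.05)&(P[...,2]>.09)&(P[...,2]<.13)]
print("jarA",cv2.minEnclosingCircle(t[:,:2].astype(np.float32)),np.percentile(t[:,2],95))
E
```

```text
[ 0.51803966 -0.37827903  0.16980023] 0.07264058491354364 to brown (x100mm): [ 0.016 -0.074  0.998]
(0.524, -0.258) 360 ((0.522214412689209, -0.258099228143692), 0.024531299248337746)
(0.5145, -0.385) 451 ((0.5137019753456116, -0.3864046335220337), 0.023253193125128746)
jarA ((0.5481078624725342, 0.028124090284109116), 0.024851664900779724) 0.11837784489412052
```

Call:
{"name": "arm_command", "arguments": {"deltas": [[[0.01, -0.05, 0.1, 0, 0, 0, 0.85], [0.01, -0.07, 0.2, 0, 0, 0, 0.85], [0.01, -0.07, 0.3, 0, 0, 0, 0.85], [0.01, -0.07, 0.4, 0, 0, 0, 0.85], [0.01, -0.07, 0.5, 0, 0, 0, 0.85], [0.01, -0.07, 0.6, 0, 0, 0, 0.85], [0.01, -0.07, 0.7, 0, 0, 0, 0.85], [0.01, -0.07, 0.8, 0, 0, 0, 0.85], [0.01, -0.07, 0.9, 0, 0, 0, 0.85], [0.01, -0.07, 1.0, 0, 0, 0, 0.85]]]}}

```text
time_s: 16.73
eef_pos: [0.5155, -0.3838, 0.0693]
tcp_rot: [3.142, -0.0, 2.881]
ft_force: [-1.0, 0.1, -0.5]
width: 0.0725
grasp_force: 0.0
```

Call:
{"name": "arm_command", "arguments": {"deltas": [[[0, 0, 0, 0, 0, 0, 0.85], [0, 0, 0, 0, 0, 0, 0], [0, 0, 0, 0, 0, 0, 0], [0, 0, 0, 0, 0, 0, 0], [0, 0, 0, 0, 0, 0, 0], [0, 0, 0, 0, 0, 0, 0], [0, 0, 0, 0, 0, 0, 0], [0, 0, 0, 0, 0, 0, 0], [0, 0, 0, 0, 0, 0, 0], [0, 0, 0, 0, 0, 0, 0]]]}}

```text
time_s: 17.57
eef_pos: [0.5159, -0.3844, 0.0711]
tcp_rot: [-3.141, 0.001, 2.881]
ft_force: [0.6, -0.4, 5.1]
width: 0.0427
grasp_force: 61.0
```

Call:
{"name": "arm_command", "arguments": {"deltas": [[[0, 0, -0.1, 0, 0, 0, 0], [0, 0, -0.2, 0, 0, 0, 0], [0, 0, -0.3, 0, 0, 0, 0], [0, 0, -0.4, 0, 0, 0, 0], [0, 0, -0.5, 0, 0, 0, 0], [0, 0, -0.6, 0, 0, 0, 0], [0, 0, -0.7, 0, 0, 0, 0], [0, 0, -0.8, 0, 0, 0, 0], [0, 0, -0.9, 0, 0, 0, 0], [0, 0, -1.0, 0, 0, 0, 0]]]}}

```text
time_s: 18.4
eef_pos: [0.5154, -0.3839, 0.1714]
tcp_rot: [3.142, 0.0, 2.881]
ft_force: [0.5, 1.2, -2.0]
width: 0.043
grasp_force: 61.0
```

Call:
{"name": "arm_command", "arguments": {"deltas": [[[0.04, 0.1, -0.1, 0, 0, 0, 0], [0.08, 0.2, -0.2, 0, 0, 0, 0], [0.12, 0.3, -0.3, 0, 0, 0, 0], [0.16, 0.4, -0.4, 0, 0, 0, 0], [0.2, 0.5, -0.4, 0, 0, 0, 0], [0.24, 0.6, -0.4, 0, 0, 0, 0], [0.28, 0.7, -0.4, 0, 0, 0, 0], [0.32, 0.8, -0.4, 0, 0, 0, 0], [0.36, 0.9, -0.4, 0, 0, 0, 0], [0.4, 1.0, -0.4, 0, 0, 0, 0]]]}}

```text
time_s: 19.23
eef_pos: [0.5022, -0.2757, 0.2099]
tcp_rot: [3.141, -0.001, 2.881]
ft_force: [0.2, 0.6, -0.8]
width: 0.0425
grasp_force: 61.0
```

Call:
{"name": "arm_command", "arguments": {"deltas": [[[0.04, 0.1, 0, 0, 0, 0, 0], [0.08, 0.2, 0, 0, 0, 0, 0], [0.12, 0.3, 0, 0, 0, 0, 0], [0.16, 0.4, 0, 0, 0, 0, 0], [0.2, 0.5, 0, 0, 0, 0, 0], [0.24, 0.6, 0, 0, 0, 0, 0], [0.28, 0.7, 0, 0, 0, 0, 0], [0.32, 0.8, 0, 0, 0, 0, 0], [0.36, 0.9, 0, 0, 0, 0, 0], [0.4, 1.0, 0, 0, 0, 0, 0]]]}}

```text
time_s: 20.07
eef_pos: [0.4896, -0.169, 0.2103]
tcp_rot: [-3.142, 0.0, 2.881]
ft_force: [-0.3, -0.1, -0.5]
width: 0.0425
grasp_force: 61.0
```

Call:
{"name": "arm_command", "arguments": {"deltas": [[[0.04, 0.1, 0, 0, 0, 0, 0], [0.08, 0.2, 0, 0, 0, 0, 0], [0.12, 0.3, 0, 0, 0, 0, 0], [0.16, 0.4, 0, 0, 0, 0, 0], [0.2, 0.5, 0, 0, 0, 0, 0], [0.24, 0.6, 0, 0, 0, 0, 0], [0.28, 0.7, 0, 0, 0, 0, 0], [0.32, 0.8, 0, 0, 0, 0, 0], [0.36, 0.9, 0, 0, 0, 0, 0], [0.4, 1.0, 0, 0, 0, 0, 0]]]}}

```text
time_s: 20.9
eef_pos: [0.4767, -0.062, 0.2103]
tcp_rot: [3.142, 0.0, 2.881]
ft_force: [0.3, 0.2, -1.4]
width: 0.043
grasp_force: 61.0
```

Call:
{"name": "arm_command", "arguments": {"deltas": [[[0.04, 0.1, 0, 0, 0, 0, 0], [0.08, 0.2, 0, 0, 0, 0, 0], [0.12, 0.3, 0, 0, 0, 0, 0], [0.16, 0.4, 0, 0, 0, 0, 0], [0.2, 0.5, 0, 0, 0, 0, 0], [0.24, 0.6, 0, 0, 0, 0, 0], [0.28, 0.7, 0, 0, 0, 0, 0], [0.32, 0.8, 0, 0, 0, 0, 0], [0.36, 0.9, 0, 0, 0, 0, 0], [0.38, 1.0, 0, 0, 0, 0, 0]]]}}

```text
time_s: 21.73
eef_pos: [0.4656, 0.0444, 0.2103]
tcp_rot: [-3.142, -0.0, 2.881]
ft_force: [0.3, 1.1, -1.3]
width: 0.0425
grasp_force: 61.0
```

```bash
python3 - <<'E'
from h import *
s=state(); Rm=R.from_euler("xyz",s["tcp_rot"]).as_matrix()
print(s["eef_pos"],s["width"],"to C:",((np.array([.470,.049,.08])-s["eef_pos"])@Rm*10).round(3))
p=read_camera("scene"); cv2.imwrite("pics/s3.png",cv2.resize(p["img"][80:260,220:420],(700,600))[:,:,::-1])
E
```

```text
[0.46558091 0.04444474 0.21029042] 0.04254008899369513 to C: [-0.031  0.055  1.303]
```

View pics/s3.png

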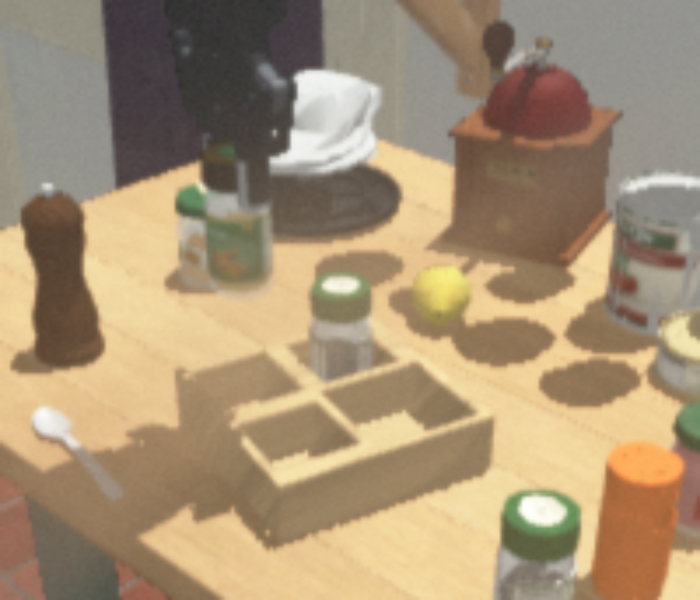

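Jar A stands in its well (crop 340,325), and the brown jar hangs upright above the near-left well. Next I lower and release it.

Call:
{"name": "arm_command", "arguments": {"deltas": [[[-0.03, 0.05, 0.1, 0, 0, 0, 0], [-0.03, 0.055, 0.2, 0, 0, 0, 0], [-0.03, 0.055, 0.3, 0, 0, 0, 0], [-0.03, 0.055, 0.4, 0, 0, 0, 0], [-0.03, 0.055, 0.5, 0, 0, 0, 0], [-0.03, 0.055, 0.6, 0, 0, 0, 0], [-0.03, 0.055, 0.7, 0, 0, 0, 0], [-0.03, 0.055, 0.8, 0, 0, 0, 0], [-0.03, 0.055, 0.9, 0, 0, 0, 0], [-0.03, 0.055, 1.0, 0, 0, 0, 0]]]}}

```text
time_s: 22.62
eef_pos: [0.4704, 0.0477, 0.1091]
tcp_rot: [-3.141, -0.0, 2.88]
ft_force: [-0.2, -0.0, -1.7]
width: 0.0432
grasp_force: 61.1
```

Call:
{"name": "arm_command", "arguments": {"deltas": [[[0, 0, 0.1, 0, 0, 0, 0], [0, 0, 0.2, 0, 0, 0, 0], [0, 0, 0.25, 0, 0, 0, 0], [0, 0, 0.3, 0, 0, 0, 0], [0, 0, 0.3, 0, 0, 0, 0], [0, 0, 0.3, 0, 0, 0, 0.7], [0, 0, 0.3, 0, 0, 0, 0.7], [0, 0, 0.3, 0, 0, 0, 0.7], [0, 0, 0.3, 0, 0, 0, 0.7], [0, 0, 0.3, 0, 0, 0, 0.7]]]}}

```text
time_s: 23.45
eef_pos: [0.4704, 0.0479, 0.0806]
tcp_rot: [3.141, 0.001, 2.881]
ft_force: [0.4, 0.4, -0.3]
width: 0.0597
grasp_force: 0.0
```

Call:
{"name": "arm_command", "arguments": {"deltas": [[[0, 0, -0.1, 0, 0, 0, 0.7], [0, 0, -0.2, 0, 0, 0, 0.7], [0, 0, -0.3, 0, 0, 0, 0.7], [0, 0, -0.4, 0, 0, 0, 0.7], [0, 0, -0.5, 0, 0, 0, 0.7], [0, 0, -0.6, 0, 0, 0, 0.7], [0, 0, -0.7, 0, 0, 0, 0.7], [0, 0, -0.8, 0, 0, 0, 0.7], [0, 0, -0.9, 0, 0, 0, 0.7], [0, 0, -0.9, 0, 0, 0, 0.7]]]}}

```text
time_s: 24.28
eef_pos: [0.4713, 0.0478, 0.172]
tcp_rot: [3.141, 0.003, 2.881]
ft_force: [0.2, 0.3, -0.6]
width: 0.0598
grasp_force: 0.0
```

Call:
{"name": "arm_command", "arguments": {"deltas": [[[-0.016, -0.1, 0, 0, 0, 0, 0.85], [-0.03, -0.2, 0, 0, 0, 0, 0.85], [-0.05, -0.3, 0, 0, 0, 0, 0.85], [-0.06, -0.4, 0, 0, 0, 0, 0.85], [-0.08, -0.5, 0, 0, 0, 0, 0.85], [-0.1, -0.6, 0, 0, 0, 0, 0.85], [-0.11, -0.7, 0, 0, 0, 0, 0.85], [-0.13, -0.8, 0, 0, 0, 0, 0.85], [-0.15, -0.9, 0, 0, 0, 0, 0.85], [-0.16, -0.965, 0, 0, 0, 0, 0.85]]]}}

```text
time_s: 25.12
eef_pos: [0.4608, -0.0509, 0.1703]
tcp_rot: [-3.141, 0.0, 2.88]
ft_force: [0.0, 0.6, -0.3]
width: 0.0726
grasp_force: 0.0
```

Call:
{"name": "arm_command", "arguments": {"deltas": [[[-0.016, -0.1, 0, 0, 0, 0, 0.85], [-0.03, -0.2, 0, 0, 0, 0, 0.85], [-0.05, -0.3, 0, 0, 0, 0, 0.85], [-0.06, -0.4, 0, 0, 0, 0, 0.85], [-0.08, -0.5, 0, 0, 0, 0, 0.85], [-0.1, -0.6, 0, 0, 0, 0, 0.85], [-0.11, -0.7, 0, 0, 0, 0, 0.85], [-0.13, -0.8, 0, 0, 0, 0, 0.85], [-0.15, -0.9, 0, 0, 0, 0, 0.85], [-0.16, -0.965, 0, 0, 0, 0, 0.85]]]}}

```text
time_s: 25.95
eef_pos: [0.4514, -0.1482, 0.1703]
tcp_rot: [-3.141, 0.0, 2.88]
ft_force: [0.1, 0.3, -0.1]
width: 0.0725
grasp_force: 0.0
```

Call:
{"name": "arm_command", "arguments": {"deltas": [[[-0.016, -0.1, 0, 0, 0, 0, 0.85], [-0.03, -0.2, 0, 0, 0, 0, 0.85], [-0.05, -0.3, 0, 0, 0, 0, 0.85], [-0.06, -0.4, 0, 0, 0, 0, 0.85], [-0.08, -0.5, 0, 0, 0, 0, 0.85], [-0.1, -0.6, 0, 0, 0, 0, 0.85], [-0.12, -0.75, 0, 0, 0, 0, 0.85], [-0.14, -0.88, 0, 0, 0, 0, 0.85], [-0.16, -0.965, 0, 0, 0, 0, 0.85], [-0.16, -0.965, 0, 0, 0, 0, 0.85]]]}}

```text
time_s: 26.78
eef_pos: [0.442, -0.2461, 0.1703]
tcp_rot: [-3.141, 0.0, 2.879]
ft_force: [-0.2, -0.4, -0.1]
width: 0.0726
grasp_force: 0.0
```

```bash
python3 - <<'E'
from h import *
s=state(); Rm=R.from_euler("xyz",s["tcp_rot"]).as_matrix()
print(s["eef_pos"],s["width"],"to g:",((np.array([.441,-.244,.07])-s["eef_pos"])@Rm*10).round(3))
p=read_camera("scene"); P=pts(p)
for c,r in [((.441,-.244),.035),((.549,.028),.045),((.470,.049),.045)]:
    t=P[(np.hypot(P[...,0]-c[0],P[...,1]-c[1])<r)&(P[...,2]>.09)&(P[...,2]<.13)]
    print(c,len(t),cv2.minEnclosingCircle(t[:,:2].astype(np.float32)),np.percentile(t[:,2],95))
E
```

```text
[ 0.44199042 -0.24610228  0.17025509] 0.07258270635355797 to g: [0.015 0.018 1.003]
(0.441, -0.244) 401 ((0.4396950602531433, -0.24524572491645813), 0.024240538477897644) 0.11015142537619876
(0.549, 0.028) 260 ((0.55125892162323, 0.027873065322637558), 0.02560591511428356) 0.11843718698497702
(0.47, 0.049) 269 ((0.4693836271762848, 0.04512650892138481), 0.023957256227731705) 0.11795741707559874
```

Call:
{"name": "arm_command", "arguments": {"deltas": [[[0.01, 0.02, 0.1, 0, 0, 0, 0.85], [0.01, 0.02, 0.2, 0, 0, 0, 0.85], [0.01, 0.02, 0.3, 0, 0, 0, 0.85], [0.01, 0.02, 0.4, 0, 0, 0, 0.85], [0.01, 0.02, 0.5, 0, 0, 0, 0.85], [0.01, 0.02, 0.6, 0, 0, 0, 0.85], [0.01, 0.02, 0.7, 0, 0, 0, 0.85], [0.01, 0.02, 0.8, 0, 0, 0, 0.85], [0.01, 0.02, 0.9, 0, 0, 0, 0.85], [0.01, 0.02, 1.0, 0, 0, 0, 0.85]]]}}

```text
time_s: 27.67
eef_pos: [0.4415, -0.242, 0.0693]
tcp_rot: [3.142, -0.0, 2.881]
ft_force: [0.5, 0.2, -0.2]
width: 0.0728
grasp_force: 0.0
```

Call:
{"name": "arm_command", "arguments": {"deltas": [[[0, 0, 0, 0, 0, 0, 0.85], [0, 0, 0, 0, 0, 0, 0], [0, 0, 0, 0, 0, 0, 0], [0, 0, 0, 0, 0, 0, 0], [0, 0, 0, 0, 0, 0, 0], [0, 0, 0, 0, 0, 0, 0], [0, 0, 0, 0, 0, 0, 0], [0, 0, 0, 0, 0, 0, 0], [0, 0, 0, 0, 0, 0, 0], [0, 0, 0, 0, 0, 0, 0]]]}}

```text
time_s: 28.5
eef_pos: [0.442, -0.2424, 0.0709]
tcp_rot: [-3.141, 0.001, 2.881]
ft_force: [-1.4, 0.6, 6.6]
width: 0.0437
grasp_force: 61.0
```

Call:
{"name": "arm_command", "arguments": {"deltas": [[[0, 0, -0.1, 0, 0, 0, 0], [0, 0, -0.2, 0, 0, 0, 0], [0, 0, -0.3, 0, 0, 0, 0], [0, 0, -0.4, 0, 0, 0, 0], [0, 0, -0.5, 0, 0, 0, 0], [0, 0, -0.6, 0, 0, 0, 0], [0, 0, -0.7, 0, 0, 0, 0], [0, 0, -0.8, 0, 0, 0, 0], [0, 0, -0.9, 0, 0, 0, 0], [0, 0, -1.0, 0, 0, 0, 0]]]}}

```text
time_s: 29.33
eef_pos: [0.4415, -0.242, 0.1713]
tcp_rot: [-3.142, 0.0, 2.881]
ft_force: [0.2, 0.9, -0.1]
width: 0.0436
grasp_force: 61.1
```

Call:
{"name": "arm_command", "arguments": {"deltas": [[[0.025, 0.1, -0.02, 0, 0, 0, 0], [0.05, 0.2, -0.04, 0, 0, 0, 0], [0.075, 0.3, -0.06, 0, 0, 0, 0], [0.1, 0.4, -0.08, 0, 0, 0, 0], [0.125, 0.5, -0.1, 0, 0, 0, 0], [0.15, 0.6, -0.12, 0, 0, 0, 0], [0.175, 0.7, -0.14, 0, 0, 0, 0], [0.2, 0.8, -0.16, 0, 0, 0, 0], [0.225, 0.9, -0.18, 0, 0, 0, 0], [0.25, 1.0, -0.2, 0, 0, 0, 0]]]}}

```text
time_s: 30.17
eef_pos: [0.4431, -0.1379, 0.1905]
tcp_rot: [3.142, -0.0, 2.881]
ft_force: [0.9, 0.6, -1.1]
width: 0.0438
grasp_force: 61.1
```

Call:
{"name": "arm_command", "arguments": {"deltas": [[[0.025, 0.1, 0, 0, 0, 0, 0], [0.05, 0.2, 0, 0, 0, 0, 0], [0.075, 0.3, 0, 0, 0, 0, 0], [0.1, 0.4, 0, 0, 0, 0, 0], [0.125, 0.5, 0, 0, 0, 0, 0], [0.15, 0.6, 0, 0, 0, 0, 0], [0.175, 0.7, 0, 0, 0, 0, 0], [0.2, 0.8, 0, 0, 0, 0, 0], [0.225, 0.9, 0, 0, 0, 0, 0], [0.25, 1.0, 0, 0, 0, 0, 0]]]}}

```text
time_s: 31.0
eef_pos: [0.4448, -0.0348, 0.1903]
tcp_rot: [3.142, -0.0, 2.881]
ft_force: [0.5, -0.0, -1.3]
width: 0.0437
grasp_force: 61.1
```

```bash
python3 - <<'E'
from h import *
s=state(); Rm=R.from_euler("xyz",s["tcp_rot"]).as_matrix()
print(s["eef_pos"],s["width"],"to B:",((np.array([.448,-.030,.08])-s["eef_pos"])@Rm*10).round(3))
p=read_camera("scene"); cv2.imwrite("pics/s4.png",cv2.resize(p["img"][80:260,220:420],(700,600))[:,:,::-1])
E
```

```text
[ 0.44477186 -0.03484592  0.19029103] 0.04371962472517973 to B: [-0.019  0.055  1.103]
```

View pics/s4.png

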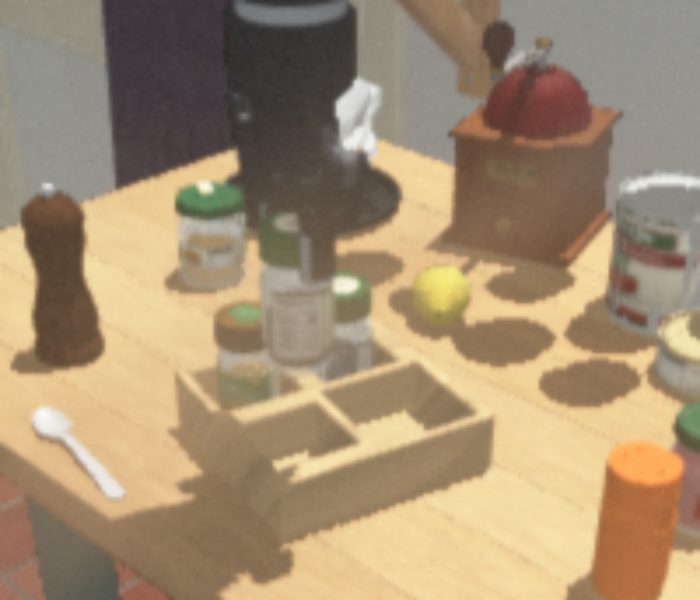

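Both placed jars stand in their wells, and the third hangs upright over the near-right small well. I lower and release it, then go to the mill.

Call:
{"name": "arm_command", "arguments": {"deltas": [[[-0.02, 0.04, 0.1, 0, 0, 0, 0], [-0.02, 0.05, 0.2, 0, 0, 0, 0], [-0.02, 0.05, 0.3, 0, 0, 0, 0], [-0.02, 0.05, 0.4, 0, 0, 0, 0], [-0.02, 0.05, 0.5, 0, 0, 0, 0], [-0.02, 0.05, 0.6, 0, 0, 0, 0], [-0.02, 0.05, 0.7, 0, 0, 0, 0], [-0.02, 0.05, 0.8, 0, 0, 0, 0], [-0.02, 0.05, 0.9, 0, 0, 0, 0], [-0.02, 0.05, 1.0, 0, 0, 0, 0]]]}}

```text
time_s: 31.88
eef_pos: [0.448, -0.0317, 0.0891]
tcp_rot: [-3.141, -0.0, 2.88]
ft_force: [0.1, -0.2, -0.3]
width: 0.0441
grasp_force: 61.2
```

Call:
{"name": "arm_command", "arguments": {"deltas": [[[0, 0, 0.05, 0, 0, 0, 0], [0, 0, 0.1, 0, 0, 0, 0], [0, 0, 0.1, 0, 0, 0, 0], [0, 0, 0.1, 0, 0, 0, 0.68], [0, 0, 0.1, 0, 0, 0, 0.68], [0, 0, 0.1, 0, 0, 0, 0.68], [0, 0, 0.1, 0, 0, 0, 0.68], [0, 0, 0.1, 0, 0, 0, 0.68], [0, 0, 0.1, 0, 0, 0, 0.68], [0, 0, 0.1, 0, 0, 0, 0.68]]]}}

```text
time_s: 32.72
eef_pos: [0.448, -0.0316, 0.0804]
tcp_rot: [3.142, 0.0, 2.881]
ft_force: [-0.6, -0.1, 0.5]
width: 0.0577
grasp_force: 0.0
```

Call:
{"name": "arm_command", "arguments": {"deltas": [[[0, 0, -0.1, 0, 0, 0, 0.68], [0, 0, -0.2, 0, 0, 0, 0.68], [0, 0, -0.3, 0, 0, 0, 0.68], [0, 0, -0.4, 0, 0, 0, 0.68], [0, 0, -0.5, 0, 0, 0, 0.68], [0, 0, -0.6, 0, 0, 0, 0.68], [0, 0, -0.7, 0, 0, 0, 0.68], [0, 0, -0.8, 0, 0, 0, 0.68], [0, 0, -0.9, 0, 0, 0, 0.68], [0, 0, -1.0, 0, 0, 0, 0.68]]]}}

```text
time_s: 33.55
eef_pos: [0.4479, -0.0316, 0.1809]
tcp_rot: [-3.142, 0.0, 2.881]
ft_force: [-0.5, -0.4, 0.4]
width: 0.0579
grasp_force: 0.0
```

Call:
{"name": "arm_command", "arguments": {"deltas": [[[0.02, 0.09, -0.02, 0, 0, 0, 0.9], [0.05, 0.18, -0.04, 0, 0, 0, 0.9], [0.07, 0.27, -0.06, 0, 0, 0, 0.9], [0.09, 0.36, -0.08, 0, 0, 0, 0.9], [0.12, 0.45, -0.1, 0, 0, 0, 0.9], [0.14, 0.55, -0.12, 0, 0, 0, 0.9], [0.16, 0.64, -0.14, 0, 0, 0, 0.9], [0.19, 0.73, -0.16, 0, 0, 0, 0.9], [0.21, 0.82, -0.18, 0, 0, 0, 0.9], [0.235, 0.91, -0.2, 0, 0, 0, 0.9]]]}}

```text
time_s: 34.38
eef_pos: [0.4488, 0.0634, 0.2005]
tcp_rot: [-3.142, 0.0, 2.881]
ft_force: [0.4, 0.2, -0.9]
width: 0.077
grasp_force: 0.0
```

Call:
{"name": "arm_command", "arguments": {"deltas": [[[0.02, 0.09, 0, 0, 0, 0, 0.9], [0.05, 0.18, 0, 0, 0, 0, 0.9], [0.07, 0.27, 0, 0, 0, 0, 0.9], [0.09, 0.36, 0, 0, 0, 0, 0.9], [0.12, 0.45, 0, 0, 0, 0, 0.9], [0.14, 0.55, 0, 0, 0, 0, 0.9], [0.16, 0.64, 0, 0, 0, 0, 0.9], [0.19, 0.73, 0, 0, 0, 0, 0.9], [0.21, 0.82, 0, 0, 0, 0, 0.9], [0.235, 0.91, 0, 0, 0, 0, 0.9]]]}}

```text
time_s: 35.22
eef_pos: [0.4495, 0.1573, 0.2003]
tcp_rot: [-3.142, 0.0, 2.881]
ft_force: [-0.5, -0.2, -0.0]
width: 0.077
grasp_force: 0.0
```

Call:
{"name": "arm_command", "arguments": {"deltas": [[[0.02, 0.09, 0, 0, 0, 0, 0.9], [0.05, 0.18, 0, 0, 0, 0, 0.9], [0.07, 0.27, 0, 0, 0, 0, 0.9], [0.09, 0.36, 0, 0, 0, 0, 0.9], [0.12, 0.45, 0, 0, 0, 0, 0.9], [0.14, 0.55, 0, 0, 0, 0, 0.9], [0.17, 0.68, 0, 0, 0, 0, 0.9], [0.2, 0.8, 0, 0, 0, 0, 0.9], [0.235, 0.91, 0, 0, 0, 0, 0.9], [0.235, 0.91, 0, 0, 0, 0, 0.9]]]}}

```text
time_s: 36.05
eef_pos: [0.4502, 0.2524, 0.2002]
tcp_rot: [3.141, -0.0, 2.882]
ft_force: [-0.3, -0.1, 0.2]
width: 0.0765
grasp_force: 0.0
```

```bash
python3 - <<'E'
from h import *
s=state(); Rm=R.from_euler("xyz",s["tcp_rot"]).as_matrix()
print(s["eef_pos"],s["width"],"to mill:",((np.array([.4505,.252,.11])-s["eef_pos"])@Rm*10).round(3))
p=read_camera("scene"); cv2.imwrite("pics/s5.png",cv2.resize(p["img"][80:260,200:400],(700,600))[:,:,::-1]); P=pts(p)
for c,r,a,b in [((.448,-.03),.045,.09,.13),((.549,.028),.045,.09,.13),((.470,.049),.045,.09,.13),((.4505,.252),.04,.115,.152)]:
    t=P[(np.hypot(P[...,0]-c[0],P[...,1]-c[1])<r)&(P[...,2]>a)&(P[...,2]<b)]
    print(c,len(t),cv2.minEnclosingCircle(t[:,:2].astype(np.float32)),np.percentile(t[:,2],95))
E
```

```text
[0.45017116 0.25239562 0.20022994] 0.07652094918261518 to mill: [-0.004 -0.004  0.902]
(0.448, -0.03) 323 ((0.44682350754737854, -0.035421885550022125), 0.02366846613585949) 0.11832385881980037
(0.549, 0.028) 261 ((0.5487614274024963, 0.028702592477202415), 0.024630894884467125) 0.11839671733433044
(0.47, 0.049) 269 ((0.468902051448822, 0.0445537194609642), 0.02498922124505043) 0.11795987877991103
(0.4505, 0.252) 259 ((0.4493978023529053, 0.24855159223079681), 0.02408517338335514) 0.1510167123267407
```

View pics/s5.png

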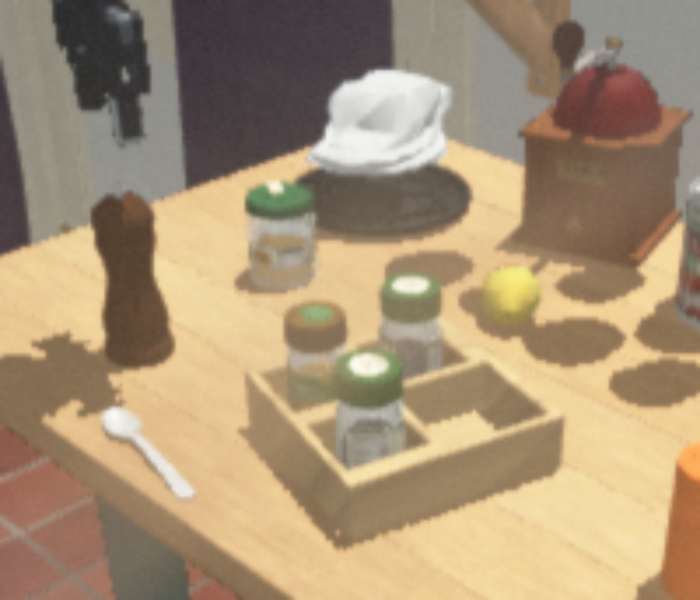

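All three jars are seated upright, and the big well on the right (crop 480,420) is free. The fingers are over the mill (crop 125,215), so I grip it by the head.

Call:
{"name": "arm_command", "arguments": {"deltas": [[[0, 0, 0.1, 0, 0, 0, 0.9], [0, 0, 0.2, 0, 0, 0, 0.9], [0, 0, 0.3, 0, 0, 0, 0.9], [0, 0, 0.4, 0, 0, 0, 0.9], [0, 0, 0.5, 0, 0, 0, 0.9], [0, 0, 0.6, 0, 0, 0, 0.9], [0, 0, 0.7, 0, 0, 0, 0.9], [0, 0, 0.8, 0, 0, 0, 0.9], [0, 0, 0.9, 0, 0, 0, 0.9], [0, 0, 0.9, 0, 0, 0, 0.9]]]}}

```text
time_s: 36.93
eef_pos: [0.4491, 0.2499, 0.1082]
tcp_rot: [-3.14, -0.002, 2.881]
ft_force: [-0.7, 0.0, -0.6]
width: 0.0767
grasp_force: 0.0
```

Call:
{"name": "arm_command", "arguments": {"deltas": [[[0, 0, 0, 0, 0, 0, 0], [0, 0, 0, 0, 0, 0, 0], [0, 0, 0, 0, 0, 0, 0], [0, 0, 0, 0, 0, 0, 0], [0, 0, 0, 0, 0, 0, 0], [0, 0, 0, 0, 0, 0, 0], [0, 0, 0, 0, 0, 0, 0], [0, 0, 0, 0, 0, 0, 0], [0, 0, 0, 0, 0, 0, 0], [0, 0, 0, 0, 0, 0, 0]]]}}

```text
time_s: 37.77
eef_pos: [0.4512, 0.2506, 0.1114]
tcp_rot: [3.14, 0.002, 2.881]
ft_force: [0.5, 0.1, 5.7]
width: 0.0464
grasp_force: 60.9
```

Call:
{"name": "arm_command", "arguments": {"deltas": [[[0, 0, -0.1, 0, 0, 0, 0], [0, 0, -0.2, 0, 0, 0, 0], [0, 0, -0.3, 0, 0, 0, 0], [0, 0, -0.4, 0, 0, 0, 0], [0, 0, -0.5, 0, 0, 0, 0], [0, 0, -0.6, 0, 0, 0, 0], [0, 0, -0.7, 0, 0, 0, 0], [0, 0, -0.8, 0, 0, 0, 0], [0, 0, -0.9, 0, 0, 0, 0], [0, 0, -1.0, 0, 0, 0, 0]]]}}

```text
time_s: 38.6
eef_pos: [0.4502, 0.2504, 0.2113]
tcp_rot: [3.142, 0.0, 2.881]
ft_force: [-0.0, -0.7, -2.3]
width: 0.0458
grasp_force: 61.8
```

```bash
python3 - <<'E'
from h import *
p=read_camera("scene"); cv2.imwrite("pics/s6.png",cv2.resize(p["img"][60:210,180:330],(600,600))[:,:,::-1])
E
```

```text
(no output)
```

View pics/s6.png

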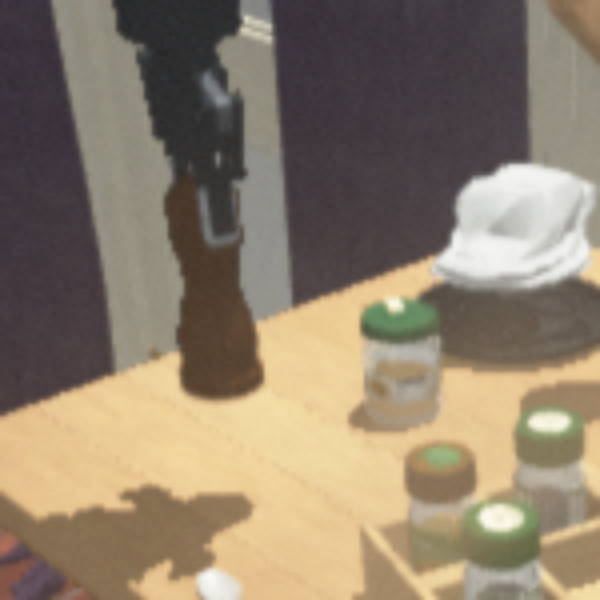

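The mill is held upright by its head and clear of the table (its foot at crop 222,380). I carry it over the big well.

Call:
{"name": "arm_command", "arguments": {"deltas": [[[0, 0, -0.1, 0, 0, 0, 0], [0, 0, -0.2, 0, 0, 0, 0], [-0.05, -0.1, -0.3, 0, 0, 0, 0], [-0.1, -0.2, -0.4, 0, 0, 0, 0], [-0.16, -0.3, -0.45, 0, 0, 0, 0], [-0.23, -0.42, -0.45, 0, 0, 0, 0], [-0.3, -0.54, -0.45, 0, 0, 0, 0], [-0.37, -0.67, -0.45, 0, 0, 0, 0], [-0.44, -0.79, -0.45, 0, 0, 0, 0], [-0.51, -0.91, -0.45, 0, 0, 0, 0]]]}}

```text
time_s: 39.48
eef_pos: [0.4763, 0.1474, 0.2555]
tcp_rot: [-3.141, 0.0, 2.88]
ft_force: [0.5, -0.2, -1.5]
width: 0.0463
grasp_force: 62.0
```

Call:
{"name": "arm_command", "arguments": {"deltas": [[[-0.05, -0.09, 0, 0, 0, 0, 0], [-0.1, -0.18, 0, 0, 0, 0, 0], [-0.15, -0.27, 0, 0, 0, 0, 0], [-0.2, -0.36, 0, 0, 0, 0, 0], [-0.25, -0.45, 0, 0, 0, 0, 0], [-0.31, -0.55, 0, 0, 0, 0, 0], [-0.36, -0.64, 0, 0, 0, 0, 0], [-0.41, -0.73, 0, 0, 0, 0, 0], [-0.46, -0.82, 0, 0, 0, 0, 0], [-0.51, -0.91, 0, 0, 0, 0, 0]]]}}

```text
time_s: 40.32
eef_pos: [0.5021, 0.0472, 0.2553]
tcp_rot: [-3.142, 0.0, 2.881]
ft_force: [0.5, 0.6, -1.9]
width: 0.0461
grasp_force: 62.0
```

Call:
{"name": "arm_command", "arguments": {"deltas": [[[-0.05, -0.09, 0, 0, 0, 0, 0], [-0.1, -0.18, 0, 0, 0, 0, 0], [-0.15, -0.27, 0, 0, 0, 0, 0], [-0.2, -0.36, 0, 0, 0, 0, 0], [-0.25, -0.45, 0, 0, 0, 0, 0], [-0.31, -0.55, 0, 0, 0, 0, 0], [-0.36, -0.64, 0, 0, 0, 0, 0], [-0.42, -0.76, 0, 0, 0, 0, 0], [-0.51, -0.9, 0, 0, 0, 0, 0], [-0.51, -0.9, 0, 0, 0, 0, 0]]]}}

```text
time_s: 41.15
eef_pos: [0.5289, -0.0548, 0.2552]
tcp_rot: [-3.141, 0.001, 2.879]
ft_force: [-0.8, -0.2, -2.3]
width: 0.0464
grasp_force: 62.0
```

```bash
python3 - <<'E'
from h import *
s=state(); Rm=R.from_euler("xyz",s["tcp_rot"]).as_matrix(); e=s["eef_pos"]
print(e,s["width"],"to big:",((np.array([.527,-.051,.12])-e)@Rm*10).round(3))
p=read_camera("scene"); cv2.imwrite("pics/s7.png",cv2.resize(p["img"][70:250,230:410],(600,600))[:,:,::-1]); P=pts(p)
for a,b in [(.12,.14),(.145,.16),(.16,.18),(.18,.20)]:
    t=P[(np.hypot(P[...,0]-e[0],P[...,1]-e[1])<.05)&(P[...,2]-e[2]+.255>a)&(P[...,2]-e[2]+.255<b)]
    if len(t): print(a,len(t),t.min(0).round(3),cv2.minEnclosingCircle(t[:,:2].astype(np.float32)))
t=P[(np.hypot(P[...,0]-e[0],P[...,1]-e[1])<.05)&(P[...,2]>.12)]; print("bottom",np.percentile(t[:,2],[0,1,3]))
E
```

```text
[ 0.52892383 -0.05482562  0.25517275] 0.04637257525619501 to big: [0.03  0.033 1.352]
0.145 110 [ 0.497 -0.083  0.147] ((0.5211041569709778, -0.05934588238596916), 0.027302678674459457)
0.16 180 [ 0.5   -0.081  0.16 ] ((0.5246669054031372, -0.055386945605278015), 0.028220005333423615)
0.18 197 [ 0.5   -0.082  0.18 ] ((0.5249029994010925, -0.05659753829240799), 0.026111053302884102)
bottom [0.14715291 0.15466019 0.16330452]
```

View pics/s7.png

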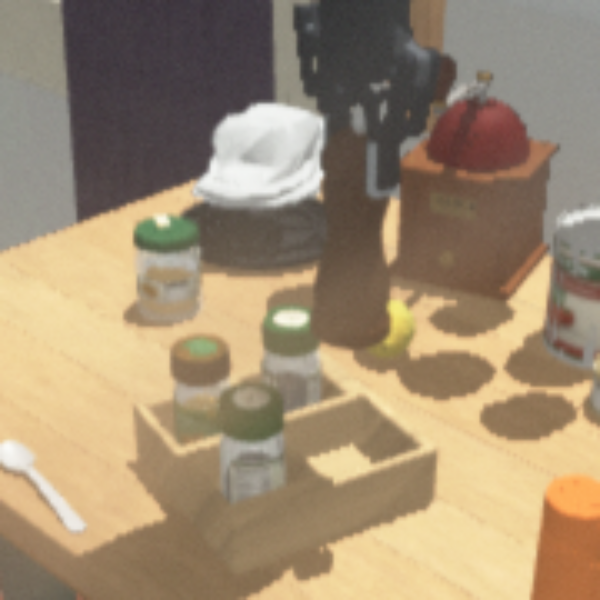

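The mill hangs upright over the big well. I lower, release and retreat.

Call:
{"name": "arm_command", "arguments": {"deltas": [[[0.03, 0.03, 0.05, 0, 0, 0, 0], [0.03, 0.03, 0.15, 0, 0, 0, 0], [0.03, 0.03, 0.25, 0, 0, 0, 0], [0.03, 0.03, 0.35, 0, 0, 0, 0], [0.03, 0.03, 0.45, 0, 0, 0, 0], [0.03, 0.03, 0.55, 0, 0, 0, 0], [0.03, 0.03, 0.65, 0, 0, 0, 0], [0.03, 0.03, 0.75, 0, 0, 0, 0], [0.03, 0.03, 0.85, 0, 0, 0, 0], [0.03, 0.03, 0.95, 0, 0, 0, 0]]]}}

```text
time_s: 42.03
eef_pos: [0.5258, -0.0482, 0.1593]
tcp_rot: [3.142, -0.0, 2.881]
ft_force: [0.1, 1.1, -1.9]
width: 0.0457
grasp_force: 62.0
```

Call:
{"name": "arm_command", "arguments": {"deltas": [[[0, 0, 0.1, 0, 0, 0, 0], [0, 0, 0.2, 0, 0, 0, 0], [0, 0, 0.3, 0, 0, 0, 0], [0, 0, 0.36, 0, 0, 0, 0], [0, 0, 0.4, 0, 0, 0, 0], [0, 0, 0.41, 0, 0, 0, 0], [0, 0, 0.41, 0, 0, 0, 0], [0, 0, 0.41, 0, 0, 0, 0], [0, 0, 0.41, 0, 0, 0, 0], [0, 0, 0.41, 0, 0, 0, 0]]]}}

```text
time_s: 42.87
eef_pos: [0.526, -0.0483, 0.1195]
tcp_rot: [-3.142, 0.0, 2.881]
ft_force: [0.5, 0.2, -0.8]
width: 0.0459
grasp_force: 62.2
```

Call:
{"name": "arm_command", "arguments": {"deltas": [[[0, 0, 0, 0, 0, 0, 0.72], [0, 0, 0, 0, 0, 0, 0.72], [0, 0, 0, 0, 0, 0, 0.72], [0, 0, 0, 0, 0, 0, 0.72], [0, 0, 0, 0, 0, 0, 0.72], [0, 0, 0, 0, 0, 0, 0.72], [0, 0, 0, 0, 0, 0, 0.72], [0, 0, 0, 0, 0, 0, 0.72], [0, 0, -0.05, 0, 0, 0, 0.72], [0, 0, -0.1, 0, 0, 0, 0.72]]]}}

```text
time_s: 43.7
eef_pos: [0.5257, -0.0482, 0.1295]
tcp_rot: [-3.142, -0.001, 2.881]
ft_force: [0.9, -0.2, -0.3]
width: 0.0614
grasp_force: 0.0
```

Call:
{"name": "arm_command", "arguments": {"deltas": [[[0, 0, -0.1, 0, 0, 0, 0.72], [0, 0, -0.2, 0, 0, 0, 0.72], [0, 0, -0.3, 0, 0, 0, 0.72], [0, 0, -0.4, 0, 0, 0, 0.72], [0, 0, -0.5, 0, 0, 0, 0.72], [0, 0, -0.6, 0, 0, 0, 0.72], [0, 0, -0.7, 0, 0, 0, 0.72], [0, 0, -0.8, 0, 0, 0, 0.72], [0, 0, -0.9, 0, 0, 0, 0.72], [0, 0, -1.0, 0, 0, 0, 0.72]]]}}

```text
time_s: 44.53
eef_pos: [0.5258, -0.0482, 0.2303]
tcp_rot: [-3.142, 0.0, 2.881]
ft_force: [0.2, -0.4, 0.2]
width: 0.0616
grasp_force: 0.0
```

```bash
python3 - <<'E'
from h import *
p=read_camera("scene"); cv2.imwrite("pics/s8.png",cv2.resize(p["img"][70:250,230:410],(600,600))[:,:,::-1]); P=pts(p)
for c,r,a,b in [((.448,-.03),.035,.09,.13),((.549,.028),.035,.09,.13),((.470,.049),.035,.09,.13),((.527,-.051),.035,.115,.163)]:
    t=P[(np.hypot(P[...,0]-c[0],P[...,1]-c[1])<r)&(P[...,2]>a)&(P[...,2]<b)]
    print(c,len(t),cv2.minEnclosingCircle(t[:,:2].astype(np.float32)),np.percentile(t[:,2],95))
q=P[(np.hypot(P[...,0]-.5,P[...,1]+.008)<.13)&(P[...,2]>.048)&(P[...,2]<.062)]; print(cv2.minAreaRect(q[:,:2].astype(np.float32)))
E
```

```text
(0.448, -0.03) 320 ((0.447257399559021, -0.03518587350845337), 0.023715782910585403) 0.1183484111565008
(0.549, 0.028) 213 ((0.5485588908195496, 0.029201077297329903), 0.02562134712934494) 0.11849465178360906
(0.47, 0.049) 271 ((0.4691225588321686, 0.04328431189060211), 0.023038599640130997) 0.11779663460001466
(0.527, -0.051) 397 ((0.5237507224082947, -0.04853895679116249), 0.02457600086927414) 0.1593401587667431
((0.5010718703269958, -0.008146822452545166), (0.17763280868530273, 0.1743936538696289), 75.38985443115234)
```

View pics/s8.png

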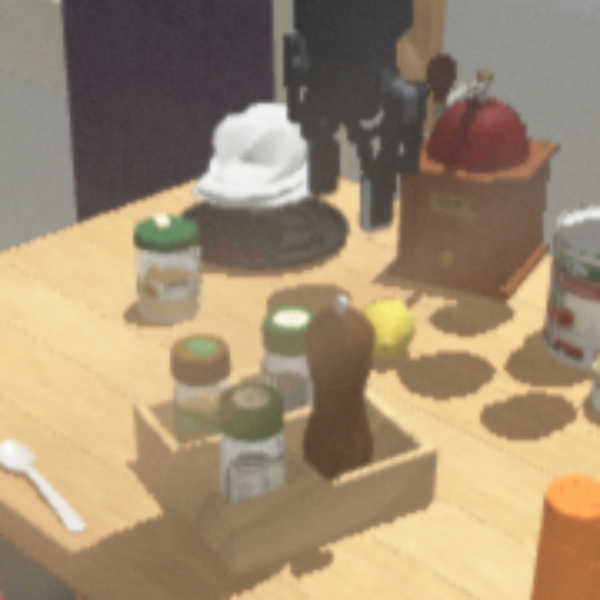

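All four items stand upright and seated in their wells: the jars at crop (200,385), (290,350) and (252,440), the mill at (340,390). The gripper is clear, so I hand the job in.

```bash
python3 -c "
from bench import *
print(close_job())"
```

```text
the job is handed in; nothing more can be done
None
```

The job is handed in: the last camera check showed the mill in the big well and the three spice jars in the small wells, all upright and seated within tolerance; the arm never went to the jam jar, honey jar or orange look-alike, the caddy stayed where it was, and no verdict was returned.

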